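Hang the vial holder in the test bath and load the sample

ROBOT

A 6-joint arm with a two-finger parallel gripper is mounted at the origin on the work surface. World frame = base frame: x ahead of the robot, y to its left, z up, the work surface at z = 0. Lengths are in m, angles in rad, forces in N, time in s.
With the tool pointing down it reaches from about 0.325 to 0.85 m from the base axis. Payload 4.4 kg.
Tool frame: the origin (TCP) lies midway between the tips of the shut fingers; the grasp point (between the pads) lies manip.grip_point_offset behind it (manip.grip_point_offset is the distance from the TCP to the grasp point, in m); z points along the fingers, y is the line along which they close (so a half turn about z gives the same grasp; the last joint's range is limited). The gripper opens to 94 mm and grips with 3 to 60 N. Pads are 16 mm wide; open, the fingers measure 119 mm over their backs; the gripper's body (75 mm by 177 mm) begins 78 mm behind the grasp point.
Start: joints at [-1.411, 0.207, 1.542, -0, 1.393, -0.15], TCP at [0.175, -0.548, 0.205] pointing down, gripper open.
Joint ranges: [-2.73, 2.73], [-0.86, 2.22], [0.23, 2.46], [-1.11, 4.25], [0.08, 2.63], [-2.82, 2.82]. Speed limits (rad/s): [2.79, 2.79, 3.14, 3.14, 3.14, 3.14].

INTERFACE

Orientations are given as a rotation vector (axis times angle).
In Python, from station import manip gives the robot as it stands.
- The arm moves only by the shell command python3 -m creep 'ROWS' [FORCE]. ROWS is JSON, a list of rows, each a list of 7 numbers: the turn, a rotation vector about the world's x, y, z each as a share of 45 degrees, from -1 to 1, then the shift along the world's x, y, z each as a share of 15 cm, from -1 to 1, then the closure in counts, from 0 (fully open) to 255 (shut). A call has 1 to 20 rows; each row shifts and turns the commanded pose from where the row before left it; what a row does not reach is not made up. A row lasts 1/8 s, in which the tool goes at most 62.5 mm and 10.7 degrees, less where a joint would pass 70% of its speed; a pose out of reach is approached as far as the arm can. A call with a number of a shift or a turn outside -1 to 1 is refused whole. A call with a gripper value outside its range is refused whole. The fingers move at their own pace and stop on an object; FORCE is the grip in N (left out, the last holds). Time passes only in rows, so rows that do not move let the fingers close. It gives the time, the measured TCP pose, the force, the opening and the grip force at its end, in the units of the state.
- manip.read_state(): the state, without advancing time (a new reading comes with each control period).
- manip.camera(name): name is "side" or "top"; returns a dict with "image" (400x640x3 uint8, blue, green, red), "intrinsics" (3x3 intrinsics, pixels), "rvec" (rotation vector, rad) and "tvec" (3), from world to camera coordinates, as OpenCV has them. Camera axes: x right, y down, z forward; pixel columns grow to the right and rows downward; lengths in m; the calibration is good to about 2 mm. A picture is of the moment at which its call begins. There is no depth.
- manip.hand_in(): hands the job in; it is judged then, once.
The state is a dict: "clock": time; "joint_positions": joint angles; "joint_vel": joint speeds; "tau": joint torques, N m; "tcp_pos": TCP position; "eef_rot": TCP orientation; "wrist_force": force on the tool from outside, world axes, zero at the start; "moment": the same for the moment, N m; "opening": finger opening in m; "finger_force": force on a finger pad.
Only numpy, scipy, OpenCV 4.12 (cv2) and the standard library are available. Lean on these libraries where they do the work, as an engineer would, in place of code of your own. Each camera call takes 0.05 s, during which the arm holds its last target. There are 200 camera calls.

TASK

Get the water-test bath ready: hook the orange vial holder over the blue rim of the tub so that it hangs inside the tub by its bent lip, and let go of it. Then take the blue-capped vial from the rack and stand it in the hanging holder's pocket, right down on the pocket floor. Do not drop either of them, and leave the other vials, the beaker and the wash bottle where they are.

Things in the scene. Friction and masses are not known exactly. Their poses are not given: they have to be found in the camera images.
- bath: fixed open tub, empty, clear walls 5 mm thick: 160 mm along its x, 220 mm along y, 110 mm tall; inside 150 x 210 mm; floor 6 mm above the table, heater loops up to 15 mm. Origin: centre of the underside. The top 12 mm of the walls is coloured: blue on the long wall at its -x side, white on the other three
- bath_rim (a point): point on the top edge of the blue-rimmed wall, mid-length (y) and mid-thickness (x), 110 mm above the table; x points into the tub, y along the rim, z up
- holder: orange hook-on vial holder, 110 g, standing upright on its pocket. Origin: bottom of the outer face of its upright plate; x from the plate towards the pocket, y along its width (42 mm), z up. Plate: x 0 to 8 mm, 81 mm tall. Pocket on the +x side, out to x 50 mm; bent lip on the -x side, out to x -20 mm; grip tab on top of the lip. Hung, its top leans inward up to about 5 degrees
- holder_tab (a point): upright grip tab on top of the lip (z 81 to 125 mm, x -11 to -3 mm of the holder), 8 mm thick along x, 42 mm wide along y. Point: mid-thickness and mid-width, x -7, y 0, z 106 mm of the holder, so 31 mm above the slot's roof; axes as the holder's
- holder_slot (a point): slot under the bent lip that takes the tub's wall: 11 mm wide, between the plate and a down-turned flange (x -11 to -16 mm, down to z 59 mm, then flared outward to z 50 mm), open below. Point: centre of its roof, at x -5.5, y 0, z 75 mm of the holder, which rests on the rim when hung; axes as the holder's
- holder_pocket (a point): square open-topped pocket, inside 33 x 33 mm, its walls 34 mm high above its floor. Point: centre of the floor's upper face, at x 29.5, y 0, z 4 mm of the holder; axes as the holder's
- rack: fixed white block, 190 mm along x, 56 mm along y, 30 mm tall, with three blind holes 29.5 mm wide and 22 mm deep in a row along x at -60, 0 and +60 mm, one vial in each in any order. Origin: centre of the underside
- vial_blue: the blue-capped vial, 50 g; origin at the centre of its foot, z up its axis
- vial_blue_center (a point): centre of the blue-capped vial, half-way up: an amber cylinder 26 mm in diameter and 80 mm tall over all, its top 22 mm being the blue cap (same diameter); z up its axis. It stands in the rack, its foot 8 mm above the table, 50 mm of it showing above the rack
- vial_white_center (a point): centre of the white-capped vial, half-way up: an amber cylinder 26 mm in diameter and 80 mm tall over all, its top 22 mm being the white cap (same diameter); z up its axis. It stands in the rack, its foot 8 mm above the table, 50 mm of it showing above the rack
- vial_green_center (a point): centre of the green-capped vial, half-way up: an amber cylinder 26 mm in diameter and 80 mm tall over all, its top 22 mm being the green cap (same diameter); z up its axis. It stands in the rack, its foot 8 mm above the table, 50 mm of it showing above the rack
- beaker_center (a point): half-way up the glass beaker, 72 mm wide, 85 mm tall, standing loose beyond the tub
- wash_center (a point): half-way up the white wash bottle with red cap, 60 mm wide, 150 mm tall, standing loose beyond the tub
Things that resemble listed ones, but are neither listed nor needed, are in the scene too. Leave any red look-alike of the vial_blue alone.

How it is judged:
On the way, in this order (a step that is already met when the one before it is completed fails the run):
1. the holder hangs by its lip on the blue rim, pocket inside the tub, let go and at rest (x of holder_slot in the frame of bath_rim between -0.008 and 0.008 m and y of holder_slot in the frame of bath_rim between -0.095 and 0.095 m and z of holder_slot in the frame of bath_rim between -0.006 and 0.006 m and x of holder_pocket in the frame of bath_rim above 0.01 m and angle between holder's own z axis and vertical below 0.2 rad and angle between the x axis of holder and the x axis of bath, either way round below 0.3 rad and contact force between the fingers and holder below 0.05 N and contact force between holder and bath above 0.2 N and linear speed of holder below 0.02 m/s), for 0.2 s.
2. the blue-capped vial stands on the floor of the hanging holder's pocket, let go (all of step 1 and x of vial_blue_center in the frame of holder_pocket between -0.014 and 0.014 m and y of vial_blue_center in the frame of holder_pocket between -0.014 and 0.014 m and z of vial_blue_center in the frame of holder_pocket between 0.034 and 0.045 m and angle between vial_blue's own z axis and vertical below 0.35 rad and contact force between the fingers and vial_blue below 0.05 N and linear speed of vial_blue below 0.02 m/s), for 0.2 s.
At the end, for the whole second after the job is handed in: Holder hangs on the blue rim, pocket inside: slot roof within 6 mm of the rim in height, 8 mm across, 95 mm along; lean < 0.2 rad, skew < 0.3 rad. Blue vial in the pocket: within 14 mm of its axis, centre 34-45 mm above its floor, lean < 0.35 rad. Both released, at rest (all of step 2); the robot touches nothing.
It fails at once if another vial, the beaker or the wash bottle is moved more than 25 mm (distance of any of vial_white_center, vial_green_center, beaker_center, wash_center from where it was at the start of the episode above 0.025 m).
It fails at once if the holder is dropped (falls free at over 0.6 m/s, about 18 mm) (linear speed of holder above 0.6 m/s and contact force between the fingers and holder below 0.1 N).
It fails at once if the blue-capped vial is dropped (falls free at over 0.6 m/s, about 18 mm) (linear speed of vial_blue above 0.6 m/s and contact force between the fingers and vial_blue below 0.1 N).
It also fails if it takes over 64 s, if anything falls off the work surface, if the arm or the gripper's body presses on something with over 40 N, if the wrist force passes 120 N, or if a joint passes its speed limit or range.

## Working session

There is one attempt and no reset: what is moved stays moved. The work goes in short steps, Python scripts to look and compute and a shell command to move; the robot and the scene stay as the last step left them, time stands still between calls to the robot, and variables do not carry over. Pictures are saved under pics/ and viewed, at most 10 in all, crops included, and the job is handed in when it is done.

```bash
mkdir -p pics; ls
python3 - <<'E'
from station import manip
import cv2
for n in("side","top"):
    c=manip.camera(n); cv2.imwrite(f"pics/{n}0.png",c["image"]); print(n,c["intrinsics"],c["rvec"],c["tvec"])
s=manip.read_state();print(s["clock"],s["tcp_pos"],s["eef_rot"],s["opening"],manip.grip_point_offset)
E
```

```text
pics
side [[511.9653965    0.         317.93634964]
 [  0.         511.9653965  196.30443228]
 [  0.           0.           1.        ]] [ 2.14569629 -0.31967085  0.18598048] [-0.53139584  0.18296372  1.0123396 ]
top [[504.34659628   0.         314.25288704]
 [  0.         504.34659628 203.35752694]
 [  0.           0.           1.        ]] [ 2.16421388 -2.2146074   0.09384651] [0.03772419 0.58724012 1.27849278]
0.1 [ 0.1751713  -0.54691621  0.20442352] [-3.10197482e+00 -4.84424808e-01  4.40165695e-05] 0.09402015461362406 0.0188
```

View pics/side0.png

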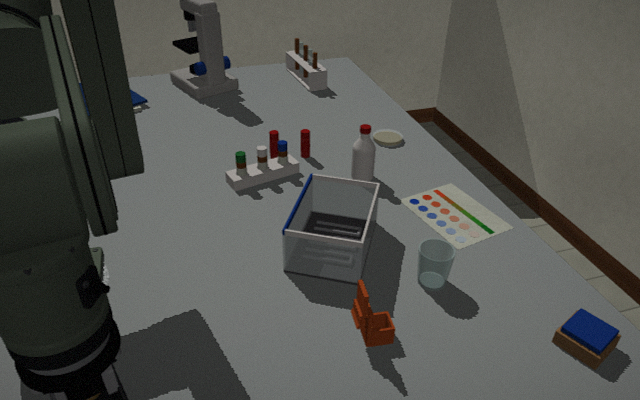

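View pics/top0.png

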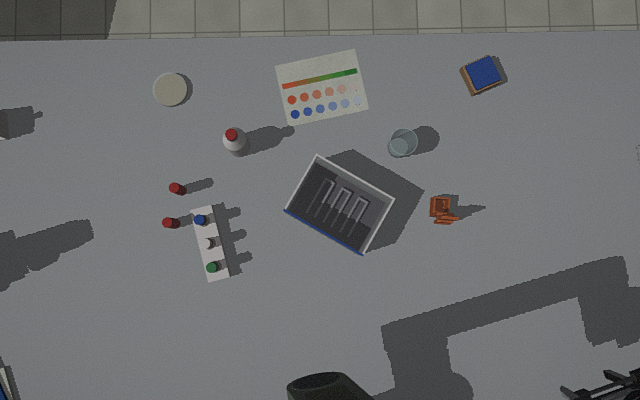

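Side and top views: holder at top (443,208) / side (372,315), tub with its blue rim at top (285,210)-(362,254), rack at top (210,243) with caps blue (200,220), white (210,243) and green (213,267). Red look-alikes stand loose at top (177,188) and (171,223). The blue-capped one in the rack is the target, because it is in the rack and has a blue cap. I'll enlarge to confirm.

```bash
cat > h.py <<'E'
import numpy as np, cv2
from station import manip
def cam(n):
    c=manip.camera(n); R=cv2.Rodrigues(np.array(c["rvec"],float))[0]
    return c["image"],np.array(c["intrinsics"]),R,np.array(c["tvec"],float).ravel()
def unproj(C,uv,z):
    _,K,R,t=C; d=R.T@np.linalg.solve(K,[*uv,1]); o=-R.T@t
    return o+d*(z-o[2])/d[2]
def proj(C,P):
    _,K,R,t=C; return cv2.projectPoints(np.array(P,float).reshape(-1,3),cv2.Rodrigues(R)[0],t,K,None)[0].reshape(-1,2)
def tri(A,a,B,b):
    M=[];r=[]
    for C,uv in((A,a),(B,b)):
        _,K,R,t=C;P=K@np.c_[R,t]
        for i in(0,1):
            q=P[i]-uv[i]*P[2];M.append(q[:3]);r.append(-q[3])
    return np.linalg.lstsq(np.array(M),np.array(r),rcond=None)[0]
E
python3 - <<'E'
import cv2,numpy as np
t=cv2.imread("pics/top0.png");s=cv2.imread("pics/side0.png")
def crop(i,x,y,w,h,k): return cv2.resize(i[y:y+h,x:x+w],None,fx=k,fy=k,interpolation=cv2.INTER_CUBIC)
a=crop(t,420,185,50,50,6)   # 300
b=crop(t,160,175,80,50,6)[:, :480] #480x300
c=crop(s,340,270,66,50,6)[:,:390]; d=crop(s,220,120,65,50,6)
out=np.vstack([np.hstack([a,b]),np.hstack([c,d])])[:, :780] if a.shape[1]+b.shape[1]==780 and c.shape[1]+d.shape[1]==780 else np.vstack([np.hstack([a,b]),cv2.copyMakeBorder(np.hstack([c,d]),0,0,0,780-min(780,c.shape[1]+d.shape[1]),0)[:,:780]])
cv2.imwrite("pics/c1.png",out);print(out.shape)
E
```

```text
(600, 780, 3)
```

View pics/c1.png

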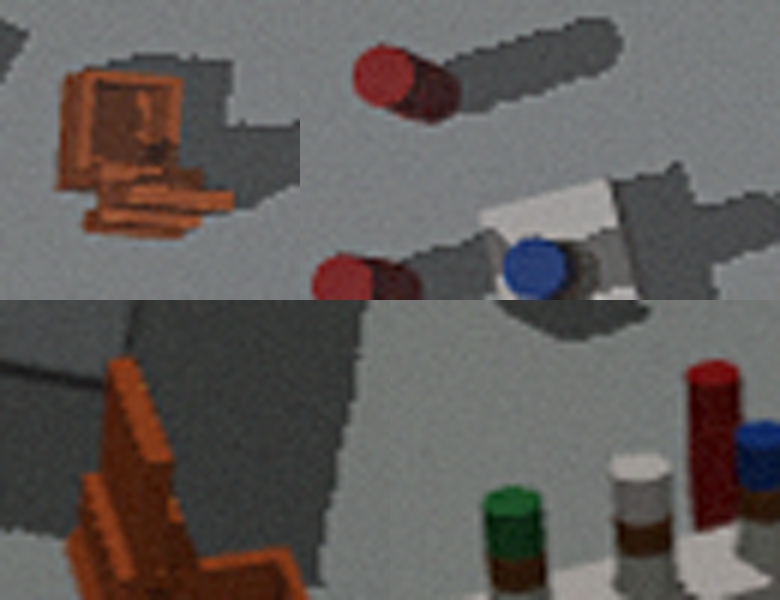

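The crop confirms the target: its cap is blue, it stands in the rack and its cap top is at top (199.2,219.7). The two plain red cylinders are the look-alikes. I'll fit the holder pose by its silhouette in both views, and the tub and rack from points.

```bash
cat >> h.py <<'E'
BOX=[(0,8,0,81),(8,50,0,38),(-16,8,75,81),(-16,-11,59,81),(-20,-13,50,59),(-11,-3,81,125)]
def sil(C,p,th,z0=0.,lean=0.):
    m=np.zeros(C[0].shape[:2],np.uint8);Rz=cv2.Rodrigues(np.array([0,0,th]))[0]@cv2.Rodrigues(np.array([0,lean,0.]))[0]
    for a,b,c,d in BOX:
        q=np.array([(x,y,z) for x in(a,b) for y in(-21,21) for z in(c,d)])/1e3@Rz.T+[p[0],p[1],z0]
        cv2.fillConvexPoly(m,cv2.convexHull((proj(C,q)*16).astype(np.int32)),255,cv2.LINE_8,4)
    return m>0
def orange(im):
    h=cv2.cvtColor(im,cv2.COLOR_BGR2HSV);return cv2.inRange(h,(4,140,40),(16,255,255))>0
def rect(pts):
    return cv2.minAreaRect(np.array(pts,np.float32))
E
cat > m1.py <<'E'
from h import *
from scipy.optimize import differential_evolution as DE
T=cam("top");S=cam("side")
P=[unproj(T,uv,.11)[:2] for uv in[(285,210),(362,254),(394,200),(317,155)]]
P=np.array(P);print("bath corners",P.round(4),[np.linalg.norm(P[i]-P[i-1]).round(3) for i in range(4)])
print("side rim",[unproj(S,uv,.11)[:2].round(3) for uv in[(284,233),(316,176)]])
for n,uv in dict(blue=(199.2,219.7),white=(210,242.5),green=(212.3,266.5)).items(): print(n,unproj(T,uv,.088).round(4))
print("blue side",unproj(S,(283,143),.088))
M=[]
c0=unproj(T,(443,208),.05)
for C,(u,v) in((T,(445,208)),(S,(372,315))):
    m=orange(C[0]);k=np.zeros_like(m);k[v-50:v+50,u-40:u+40]=1;M.append(m&k)
def f(q):
    r=0
    for C,m in zip((T,S),M):
        s=sil(C,q[:2],q[2]);r-=(s&m).sum()/(s|m).sum()
    return r
r=DE(f,[(c0[0]-.06,c0[0]+.06),(c0[1]-.06,c0[1]+.06),(-3.2,3.2)],seed=1,maxiter=80,popsize=12)
print("holder",r.x,r.fun,[m.sum() for m in M])
E
python3 m1.py
```

```text
bath corners [[ 0.567   0.0958]
 [ 0.4577 -0.0857]
 [ 0.5852 -0.1668]
 [ 0.6985  0.0159]] [np.float64(0.154), np.float64(0.212), np.float64(0.151), np.float64(0.215)]
side rim [array([ 0.457, -0.095]), array([0.578, 0.088])]
blue [0.5495 0.3059 0.088 ]
white [0.4936 0.2801 0.088 ]
green [0.4356 0.2751 0.088 ]
blue side [0.5541264  0.30370544 0.088     ]
holder [ 0.54898961 -0.29418544 -0.131842  ] -1.6339693897833434 [np.int64(456), np.int64(1533)]
```

```bash
cat > m2.py <<'E'
from h import *
from scipy.optimize import differential_evolution as DE
T=cam("top");S=cam("side")
def blue(im): return cv2.inRange(cv2.cvtColor(im,cv2.COLOR_BGR2HSV),(105,120,40),(130,255,255))>0
def win(m,x0,x1,y0,y1): k=np.zeros_like(m);k[y0:y1,x0:x1]=1;return m&k
def hull(C,q):
    m=np.zeros(C[0].shape[:2],np.uint8);cv2.fillConvexPoly(m,cv2.convexHull((proj(C,q)*16).astype(np.int32)),255,cv2.LINE_8,4);return m>0
def fit(model,Ms,b):
    def f(p): 
        r=0
        for C,m in zip((T,S),Ms): s=hull(C,model(p)); r-=(s&m).sum()/(s|m).sum()
        return r
    return DE(f,b,seed=1,maxiter=80,popsize=12)
M=[win(blue(T[0]),275,375,200,265),win(blue(S[0]),275,320,170,240)]
def wall(p):
    R=cv2.Rodrigues(np.array([0,0,p[2]]))[0]
    return np.array([(x,y,z) for x in(-.0025,.0025) for y in(-.11,.11) for z in(.098,.11)])@R.T+[p[0],p[1],0]
r=fit(wall,M,[(.47,.56),(-.04,.05),(-.8,-.3)]);print("rim",r.x.round(4),r.fun,[m.sum() for m in M])
def cap(p):
    a=np.linspace(0,6.283,24);return np.array([(p[0]+.013*np.cos(t),p[1]+.013*np.sin(t),z) for t in a for z in(.066,.088)])
M=[win(blue(T[0]),190,210,210,232),win(blue(S[0]),272,292,135,165)]
r=fit(cap,M,[(.52,.58),(.28,.33)]);print("blue",r.x.round(4),r.fun,[m.sum() for m in M])
E
python3 m2.py
```

```text
rim [ 0.5128  0.0066 -0.5418] -1.3835670527424142 [np.int64(193), np.int64(204)]
blue [0.5516 0.3113] -1.4137978142076504 [np.int64(82), np.int64(89)]
```

```bash
python3 -m creep '[[0,0,0.144,0.245,0.169,0,0],[0,0,0.144,0.245,0.169,0,0],[0,0,0.144,0.245,0.169,0,0],[0,0,0.144,0.245,0.169,0,0],[0,0,0.144,0.245,0.169,0,0],[0,0,0.144,0.245,0.169,0,0],[0,0,0.144,0.245,0.169,0,0],[0,0,0.144,0.245,0.169,0,0],[0,0,0.144,0.245,0.169,0,0],[0,0,0.144,0.245,0.169,0,0],[0,0,0,0,0,0,0],[0,0,0,0,0,0,0]]' 30
```

```text
clock: 1.8
tcp_pos: [0.5423, -0.2943, 0.2052]
eef_rot: [-2.361, -2.071, 0.001]
wrist_force: [-0.3, 0.4, 0.1]
opening: 0.0941
finger_force: 0.0
```

```bash
python3 -m creep '[[0,0,0,0,0,-0.2,0],[0,0,0,0,0,-0.2,0],[0,0,0,0,0,-0.2,0],[0,0,0,0,0,-0.1,0],[0,0,0,0,0,-0.08,0],[0,0,0,0,0,0,0]]'
python3 - <<'E'
from h import *
S=cam("side");T=cam("top")
a=cv2.resize(S[0][220:380,300:460],None,fx=2.5,fy=2.5,interpolation=cv2.INTER_CUBIC);b=cv2.resize(T[0][120:280,365:525],None,fx=2.5,fy=2.5,interpolation=cv2.INTER_CUBIC)
cv2.imwrite("pics/g1.png",np.hstack([a,b]))
E
```

```text
clock: 2.55
tcp_pos: [0.5423, -0.2943, 0.0881]
eef_rot: [-2.361, -2.071, 0.0]
wrist_force: [0.0, 0.8, 0.1]
opening: 0.094
finger_force: 0.0
```

View pics/g1.png

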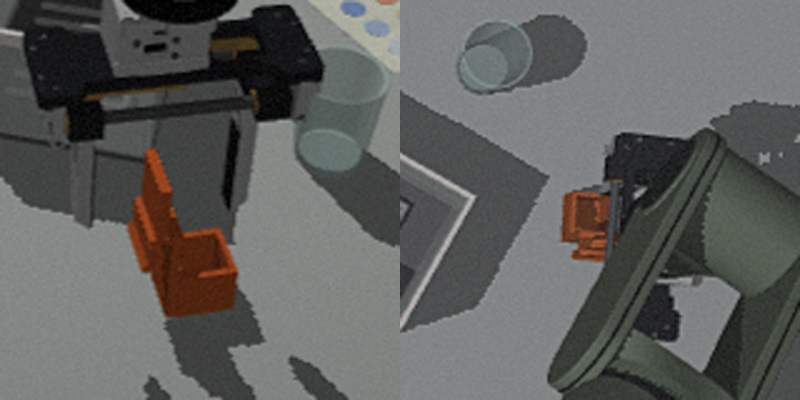

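The fingers straddle the tab: in the side half of the crop they are at (85,200) and (235,200), with the tab at (158,190) between them. The beaker is clear. Closing.

```bash
python3 -m creep '[[0,0,0,0,0,0,150],[0,0,0,0,0,0,200],[0,0,0,0,0,0,255],[0,0,0,0,0,0,255],[0,0,0,0,0,0,255],[0,0,0,0,0,0,255],[0,0,0,0,0,0,255],[0,0,0,0,0,0,255]]' 30; python3 -m creep '[[0,0,0,0,0,0.03,255],[0,0,0,0,0,0.05,255],[0,0,0,0,0,0.1,255],[0,0,0,0,0,0.2,255],[0,0,0,0,0,0.2,255],[0,0,0,0,0,0.2,255],[0,0,0,0,0,0.2,255],[0,0,0,0,0,0,255]]'
```

```text
clock: 3.65
tcp_pos: [0.5428, -0.2941, 0.0884]
eef_rot: [-2.361, -2.072, -0.0]
wrist_force: [-0.1, -0.2, -0.6]
opening: 0.0176
finger_force: 0.0
clock: 4.65
tcp_pos: [0.5447, -0.2955, 0.24]
eef_rot: [2.355, 2.067, 0.003]
wrist_force: [-0.9, 0.2, -0.5]
opening: 0.0077
finger_force: 30.0
```

Run:
```python
from h import *
from scipy.optimize import differential_evolution as DE
S=cam("side");p=np.array(manip.read_state()["tcp_pos"])
m=orange(S[0]);n,l,st,_=cv2.connectedComponentsWithStats(m.astype(np.uint8));k=1+st[1:,4].argmax();m=l==k;print(st[k])
th=-.131;ex=np.array([np.cos(th),np.sin(th)]);ey=np.array([-ex[1],ex[0]])
def f(q):
    s=sil(S,p[:2]+ex*.007+ey*q[0],th,q[1]);return -(s&m).sum()/(s|m).sum()
r=DE(f,[(-.02,.02),(.08,.2)],seed=1,maxiter=40);print("lat,z0",r.x,r.fun,"tab z above tcp",r.x[1]+.106-p[2])
im=S[0].copy();c,_=cv2.findContours(sil(S,p[:2]+ex*.007+ey*r.x[0],th,r.x[1]).astype(np.uint8),0,1);cv2.drawContours(im,c,-1,(0,255,0),1)
x,y,w,h,_=st[k];cv2.imwrite("pics/g2.png",cv2.resize(im[max(0,y-50):y+110,x-50:x+110],None,fx=3,fy=3))
```

```text
[ 530  190  110  114 1942]
lat,z0 [-0.00332959  0.13528897] 0.0 tab z above tcp 0.0039077234386734605
```

View pics/g2.png

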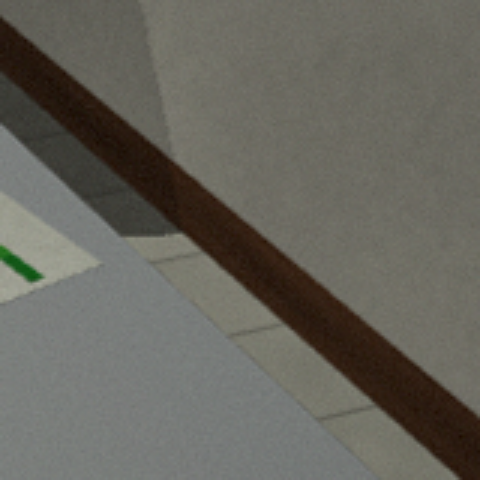

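That was the brown skirting board, the wrong blob. I'll restrict the search to around the expected projection.

```bash
cat > hold.py <<'E'
from h import *
import sys
from scipy.optimize import differential_evolution as DE
def fit(th,out):
    S=cam("side");p=np.array(manip.read_state()["tcp_pos"])
    ex=np.array([np.cos(th),np.sin(th)]);ey=np.array([-ex[1],ex[0]])
    u,v=proj(S,p+[0,0,-.03])[0].astype(int)
    m=orange(S[0]);k=np.zeros_like(m);k[max(0,v-60):v+60,max(0,u-50):u+50]=1;m&=k
    def f(q):
        s=sil(S,p[:2]+ex*.007+ey*q[0],th+q[2],q[1],q[3]);return -(s&m).sum()/(s|m).sum()
    r=DE(f,[(-.02,.02),(p[2]-.12,p[2]-.06),(-.1,.1),(-.1,.1)],seed=1,maxiter=40)
    print("lat,z0,dyaw,lean",r.x.round(4),r.fun,"tab point above tcp",r.x[1]+.106-p[2])
    im=S[0].copy();q=r.x;c,_=cv2.findContours(sil(S,p[:2]+ex*.007+ey*q[0],th+q[2],q[1],q[3]).astype(np.uint8),0,1);cv2.drawContours(im,c,-1,(0,255,0),1)
    cv2.imwrite(out,cv2.resize(im[max(0,v-80):v+80,max(0,u-80):u+80],None,fx=3,fy=3))
fit(float(sys.argv[1]),sys.argv[2])
E
python3 hold.py -0.131 pics/g3.png
```

```text
lat,z0,dyaw,lean [-0.0029  0.151  -0.0667  0.0105] -0.8344562078922041 tab point above tcp 0.02157697894283847
```

View pics/g3.png

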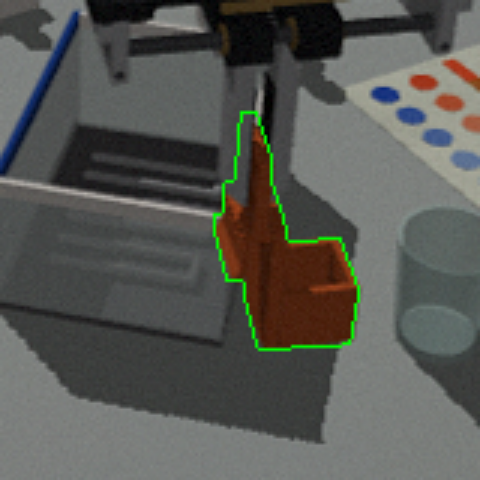

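```bash
python3 -m creep '[[0,0,-0.052,-0.022,0.1,0,255],[0,0,-0.052,-0.022,0.202,0,255],[0,0,-0.052,-0.022,0.202,0,255],[0,0,-0.052,-0.022,0.202,0,255],[0,0,-0.052,-0.022,0.202,0,255],[0,0,-0.052,-0.022,0.202,0,255],[0,0,-0.052,-0.022,0.202,0,255],[0,0,-0.052,-0.022,0.202,0,255],[0,0,-0.052,-0.022,0.202,0,255],[0,0,-0.052,-0.022,0.202,0,255],[0,0,0,0,0.1,0,255],[0,0,0,0,0,0,255],[0,0,0,0,0,0,255],[0,0,0,0,0,0,255]]'; python3 hold.py -0.542 pics/g4.png
```

```text
clock: 6.5
tcp_pos: [0.5099, 0.0076, 0.2353]
eef_rot: [2.733, 1.549, -0.001]
wrist_force: [-0.1, 0.8, -1.7]
opening: 0.0078
finger_force: 30.0
lat,z0,dyaw,lean [0.0033 0.1426 0.0929 0.0083] -0.8129384255650819 tab point above tcp 0.013231285089899902
```

View pics/g4.png

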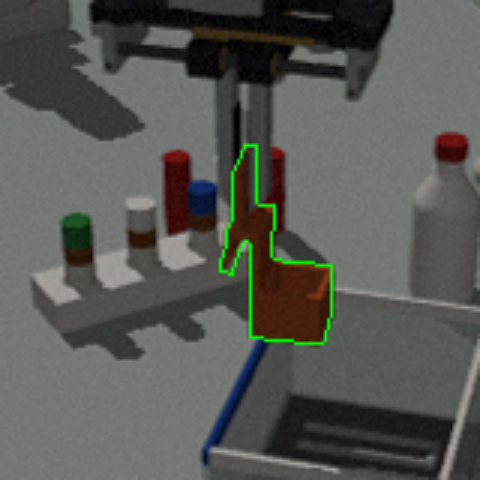

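The holder is upright in the grasp above the blue rim: lip on the robot's side, pocket towards the tub, slot roughly over the rim. I'll correct x by 1.5 mm and lower it to just above the rim.

```bash
python3 -m creep '[[0,0,0,0.01,0,-0.1,255],[0,0,0,0,0,-0.1,255],[0,0,0,0,0,-0.1,255],[0,0,0,0,0,-0.1,255],[0,0,0,0,0,-0.08,255],[0,0,0,0,0,-0.03,255],[0,0,0,0,0,0,255],[0,0,0,0,0,0,255]]'; python3 hold.py -0.54 pics/g5.png
```

```text
clock: 7.55
tcp_pos: [0.5119, 0.0085, 0.1596]
eef_rot: [2.731, 1.55, 0.002]
wrist_force: [0.4, 0.3, 0.4]
opening: 0.008
finger_force: 30.0
lat,z0,dyaw,lean [0.0019 0.0658 0.0892 0.0125] -0.8039049235993209 tab point above tcp 0.012143868435358113
```

View pics/g5.png

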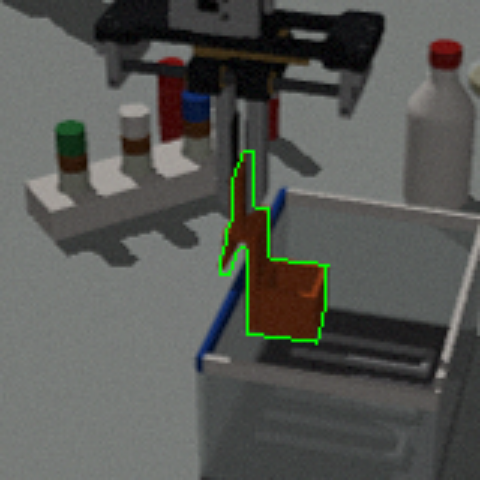

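```bash
python3 -m creep '[[0,0,0,0,0,-0.04,255],[0,0,0,0,0,-0.04,255],[0,0,0,0,0,-0.04,255],[0,0,0,0,0,-0.04,255],[0,0,0,0,0,-0.03,255],[0,0,0,0,0,0,255]]'
```

```text
clock: 8.35
tcp_pos: [0.5109, 0.0086, 0.1299]
eef_rot: [-2.732, -1.55, 0.001]
wrist_force: [0.1, -0.0, -1.6]
opening: 0.0079
finger_force: 30.0
```

```bash
python3 -m creep '[[0,0,0,0,0,-0.01,255],[0,0,0,0,0,-0.01,255],[0,0,0,0,0,0,255]]';python3 -m creep '[[0,0,0,0,0,-0.01,255],[0,0,0,0,0,-0.01,255],[0,0,0,0,0,0,255]]'
```

```text
clock: 8.72
tcp_pos: [0.5113, 0.0086, 0.1274]
eef_rot: [-2.732, -1.551, 0.0]
wrist_force: [-0.8, 0.1, -0.7]
opening: 0.008
finger_force: 30.0
clock: 9.1
tcp_pos: [0.5115, 0.0085, 0.126]
eef_rot: [2.732, 1.551, 0.0]
wrist_force: [-3.3, 0.4, 7.6]
opening: 0.0079
finger_force: 30.0
```

Contact, 7.6 N upwards at the expected roof height. Releasing.

```bash
python3 -m creep '[[0,0,0,0,0,0.005,255],[0,0,0,0,0,0,225],[0,0,0,0,0,0,200],[0,0,0,0,0,0,170],[0,0,0,0,0,0,150],[0,0,0,0,0,0,150],[0,0,0,0,0,0,150],[0,0,0,0,0,0,150]]'; python3 hold.py -0.54 pics/g6.png
```

```text
clock: 10.1
tcp_pos: [0.5113, 0.0086, 0.1252]
eef_rot: [2.732, 1.551, -0.0]
wrist_force: [0.0, -0.4, -0.5]
opening: 0.0387
finger_force: 0.0
lat,z0,dyaw,lean [-0.0089  0.0409  0.0997  0.0523] -0.775692582663092 tab point above tcp 0.02169647133271438
```

View pics/g6.png

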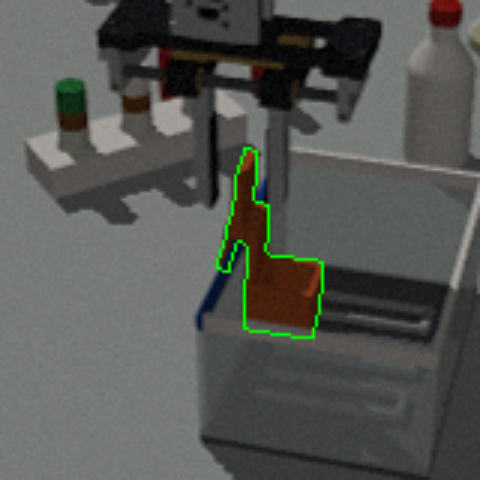

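The holder hangs on the rim and the fingers are clear. I'll retreat upwards and measure the cap row and the hanging holder.

```bash
python3 -m creep '[[0,0,0,0,0,0.1,150],[0,0,0,0,0,0.2,150],[0,0,0,0,0,0.3,150],[0,0,0,0,0,0.3,150],[0,0,0,-0.2,0,0,150],[0,0,0,-0.3,-0.2,0,150],[0,0,0,-0.2,-0.3,0,150],[0,0,0,0,-0.3,0,150],[0,0,0,0,-0.3,0,150],[0,0,0,0,0,0,150]]'
cat > m3.py <<'E'
from h import *
from scipy.optimize import differential_evolution as DE
T=cam("top");S=cam("side")
def fit(f,b): return DE(f,b,seed=1,maxiter=60,popsize=12)
def hsv(C,lo,hi,c,r):
    m=cv2.inRange(cv2.cvtColor(C[0],cv2.COLOR_BGR2HSV),lo,hi)>0;k=np.zeros_like(m);u,v=np.round(c).astype(int);k[v-r:v+r,u-r:u+r]=1;return m&k
def hull(C,q):
    m=np.zeros(C[0].shape[:2],np.uint8);cv2.fillConvexPoly(m,cv2.convexHull((proj(C,q)*16).astype(np.int32)),255,cv2.LINE_8,4);return m>0
a=np.linspace(0,6.283,24)
for n,lo,hi,g in(("blue",(105,120,30),(130,255,255),(.551,.308)),("green",(50,100,20),(90,255,255),(.436,.275))):
    cap=lambda p:np.array([(p[0]+.013*np.cos(t),p[1]+.013*np.sin(t),z) for t in a for z in(.066,.088)])
    Q=[*g,.077];M=[hsv(C,lo,hi,proj(C,Q)[0],13) for C in(T,S)]
    for nm,ids in(("both",(0,1)),("top",(0,)),("side",(1,))):
        r=fit(lambda p:-sum((hull((T,S)[i],cap(p))&M[i]).sum()/(hull((T,S)[i],cap(p))|M[i]).sum() for i in ids),[(g[0]-.03,g[0]+.03),(g[1]-.03,g[1]+.03)])
        print(n,nm,r.x.round(4),round(r.fun,2))
M=[]
for C in(T,S):
    m=orange(C[0]);k=np.zeros_like(m);u,v=proj(C,[.52,0,.09])[0].astype(int);k[v-45:v+45,u-45:u+45]=1;M.append(m&k)
def f(q):
    r=0
    for C,m in zip((T,S),M):
        s=sil(C,q[:2],q[2],q[3],q[4]);r-=(s&m).sum()/(s|m).sum()
    return r
r=fit(f,[(.48,.56),(-.03,.05),(-.75,-.35),(.02,.06),(-.1,.12)]);q=r.x
R=cv2.Rodrigues(np.array([0,0,q[2]]))[0]@cv2.Rodrigues(np.array([0,q[4],0]))[0];o=np.array([q[0],q[1],q[3]])
print("holder",q.round(4),r.fun,"slot",(o+R@[-.0055,0,.075]).round(4),"pocket",(o+R@[.0295,0,.004]).round(4),"rim",(o+R@[.0295,0,.038]).round(4))
x=[cv2.resize(C[0][v-40:v+40,u-40:u+40],None,fx=5,fy=5,interpolation=cv2.INTER_CUBIC) for C,P in((T,[.52,0,.09]),(S,[.52,0,.09])) for u,v in[proj(C,P)[0].astype(int)]]
cv2.imwrite("pics/h1.png",np.hstack(x))
E
python3 m3.py
```

```text
clock: 11.4
tcp_pos: [0.4063, -0.1589, 0.2614]
eef_rot: [2.734, 1.543, 0.001]
wrist_force: [0.2, 0.5, -0.3]
opening: 0.0387
finger_force: 0.0
blue both [0.5516 0.3111] -1.09
blue top [0.5516 0.3086] -0.68
blue side [0.5568 0.3094] -0.41
green both [0.4343 0.2806] -0.91
green top [0.4342 0.2783] -0.67
green side [0.4357 0.2806] -0.25
holder [ 0.5143  0.0042 -0.4816  0.039   0.0622] -1.5823376863943688 slot [0.5136 0.0045 0.1142] pocket [ 0.5406 -0.0096  0.0411] rim [ 0.5425 -0.0106  0.075 ]
```

View pics/h1.png

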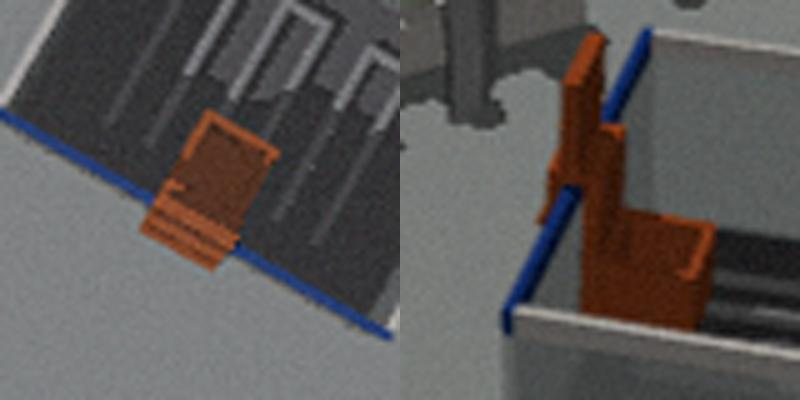

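The holder hangs on the blue rim with its pocket inside, at top crop (215,190) and side crop (640,270), and the fit puts the slot within 2 mm across the rim. Next is the blue vial at about (0.552,0.3095), closing across the row at 1.826 rad.

```bash
python3 -m creep '[[0,0,0.1885,0.0607,0.195,0,130],[0,0,0.1885,0.0607,0.195,0,130],[0,0,0.1885,0.0607,0.195,0,130],[0,0,0.1885,0.0607,0.195,0,130],[0,0,0.1885,0.0607,0.195,0,130],[0,0,0.1885,0.0607,0.195,0,130],[0,0,0.1885,0.0607,0.195,0,130],[0,0,0.1885,0.0607,0.195,0,130],[0,0,0.1885,0.0607,0.195,0,130],[0,0,0.1885,0.0607,0.195,0,130],[0,0,0.1885,0.0607,0.195,0,130],[0,0,0.1885,0.0607,0.195,0,130],[0,0,0.1885,0.0607,0.195,0,130],[0,0,0.1885,0.0607,0.195,0,130],[0,0,0.1885,0.0607,0.195,0,130],[0,0,0.1885,0.0607,0.195,0,130],[0,0,0,0,0,0,130],[0,0,0,0,0,0,130]]'
```

```text
clock: 13.75
tcp_pos: [0.5509, 0.3119, 0.2602]
eef_rot: [0.406, -3.114, 0.001]
wrist_force: [0.3, -0.0, 0.3]
opening: 0.0462
finger_force: 0.0
```

```bash
python3 -m creep '[[0,0,0,0.007,-0.016,-0.2,130],[0,0,0,0,0,-0.25,130],[0,0,0,0,0,-0.25,130],[0,0,0,0,0,-0.25,130],[0,0,0,0,0,-0.15,130],[0,0,0,0,0,-0.1,130],[0,0,0,0,0,-0.08,130],[0,0,0,0,0,-0.08,130],[0,0,0,0,0,0,130],[0,0,0,0,0,0,130]]'
```

```text
clock: 15.0
tcp_pos: [0.5535, 0.3094, 0.0569]
eef_rot: [-0.406, 3.114, 0.0]
wrist_force: [0.2, 0.0, 0.2]
opening: 0.046
finger_force: 0.0
```

```bash
python3 -m creep '[[0,0,0,0,0,0,180],[0,0,0,0,0,0,220],[0,0,0,0,0,0,255],[0,0,0,0,0,0,255],[0,0,0,0,0,0,255],[0,0,0,0,0,0,255],[0,0,0,0,0,0,255]]' 20
python3 - <<'E'
from h import *
from scipy.optimize import minimize
S=cam("side")
m=cv2.inRange(cv2.cvtColor(S[0],cv2.COLOR_BGR2HSV),(105,120,30),(130,255,255))>0
u,v=proj(S,[.552,.309,.077])[0].astype(int);print((u,v),[ (np.argwhere(m[v-14:v+14,u-14:u+14]).mean(0)+[v-14,u-14]).round(1), m[v-14:v+14,u-14:u+14].sum()])
E
```

```text
clock: 15.88
tcp_pos: [0.5533, 0.3093, 0.0566]
eef_rot: [-0.407, 3.114, 0.0]
wrist_force: [0.1, -0.2, 3.3]
opening: 0.0257
finger_force: 20.0
(np.int64(281), np.int64(145)) [array([145.9, 279.7]), np.int64(42)]
```

Gripped at 25.7 mm, which matches the 26 mm diameter. Lifting straight up.

```bash
python3 -m creep '[[0,0,0,0,0,0.05,255],[0,0,0,0,0,0.1,255],[0,0,0,0,0,0.15,255],[0,0,0,0,0,0.25,255],[0,0,0,0,0,0.25,255],[0,0,0,0,0,0.25,255],[0,0,0,0,0,0.2,255],[0,0,0,0,0,0,255],[0,0,0,0,0,0,255]]'
```

```text
clock: 17.05
tcp_pos: [0.5522, 0.3088, 0.2425]
eef_rot: [0.406, -3.113, 0.001]
wrist_force: [0.6, 0.1, -1.0]
opening: 0.0252
finger_force: 20.0
```

```bash
python3 -m creep '[[0,0,-0.085,-0.006,-0.1,0,255],[0,0,-0.085,-0.006,-0.177,0,255],[0,0,-0.085,-0.006,-0.177,0,255],[0,0,-0.085,-0.006,-0.177,0,255],[0,0,-0.085,-0.006,-0.177,0,255],[0,0,-0.085,-0.006,-0.177,0,255],[0,0,-0.085,-0.006,-0.177,0,255],[0,0,-0.085,-0.006,-0.177,0,255],[0,0,-0.085,-0.006,-0.177,0,255],[0,0,-0.085,-0.006,-0.177,0,255],[0,0,-0.085,-0.006,-0.177,0,255],[0,0,-0.085,-0.006,-0.177,0,255],[0,0,0,0,-0.077,0,255],[0,0,0,0,0,0,255],[0,0,0,0,0,0,255]]'
cat > m4.py <<'E'
from h import *
S=cam("side");s=manip.read_state();p=np.array(s["tcp_pos"]);print(p.round(4))
# vial body (amber, uncapped part) below the fingers: silhouette edges per row
h=cv2.cvtColor(S[0],cv2.COLOR_BGR2HSV)
for dz in(.0,-.01,-.02,-.03,-.04,-.05):
    u,v=proj(S,p+[0,0,dz])[0]; r=h[int(round(v)),int(u)-14:int(u)+15]
    m=(r[:,0]<22)&(r[:,1]>90)|((r[:,0]>104)&(r[:,0]<130)&(r[:,1]>120)); w=np.flatnonzero(m)
    print(dz,round(u,1),round(v,1),"edges",(int(u)-14+w.min(),int(u)-14+w.max(),len(w)) if len(w) else None)
E
python3 m4.py
```

```text
clock: 18.92
tcp_pos: [0.5419, -0.0086, 0.2431]
eef_rot: [-0.838, -3.026, -0.001]
wrist_force: [-0.2, 0.6, -0.5]
opening: 0.0256
finger_force: 20.0
[ 0.5421 -0.0085  0.2434]
0.0 313.6 145.8 edges (np.int64(301), np.int64(319), 5)
-0.01 313.6 150.2 edges (np.int64(302), np.int64(318), 14)
-0.02 313.5 154.7 edges (np.int64(303), np.int64(306), 4)
-0.03 313.5 159.0 edges None
-0.04 313.5 163.4 edges (np.int64(308), np.int64(319), 12)
-0.05 313.4 167.6 edges (np.int64(309), np.int64(318), 10)
```

The vial's silhouette centre, at column 313.5, matches the TCP's projection. Lowering to just above the pocket.

```bash
python3 -m creep '[[0,0,0,-0.003,-0.009,-0.15,255],[0,0,0,0,0,-0.2,255],[0,0,0,0,0,-0.2,255],[0,0,0,0,0,-0.12,255],[0,0,0,0,0,-0.05,255],[0,0,0,0,0,0,255],[0,0,0,0,0,0,255]]'; python3 m4.py; python3 -m creep '[[0,0,0,0,0,-0.04,255],[0,0,0,0,0,-0.04,255],[0,0,0,0,0,-0.04,255],[0,0,0,0,0,0,255]]'
```

```text
clock: 19.85
tcp_pos: [0.5428, -0.0109, 0.137]
eef_rot: [0.84, 3.025, 0.0]
wrist_force: [-0.3, 0.2, -0.6]
opening: 0.0256
finger_force: 20.0
[ 0.5428 -0.0109  0.137 ]
0.0 313.9 191.5 edges (np.int64(299), np.int64(319), 9)
-0.01 313.9 195.5 edges (np.int64(299), np.int64(319), 12)
-0.02 313.9 199.4 edges (np.int64(299), np.int64(306), 8)
-0.03 313.8 203.3 edges (np.int64(299), np.int64(306), 8)
-0.04 313.8 207.2 edges (np.int64(299), np.int64(319), 18)
-0.05 313.8 211.0 edges (np.int64(299), np.int64(318), 20)
clock: 20.4
tcp_pos: [0.541, -0.0107, 0.1167]
eef_rot: [-0.84, -3.025, 0.0]
wrist_force: [0.3, 0.6, -0.7]
opening: 0.0254
finger_force: 20.0
```

```bash
python3 -m creep '[[0,0,0,0,0,-0.03,255],[0,0,0,0,0,-0.03,255],[0,0,0,0,0,-0.03,255],[0,0,0,0,0,0,255]]';  python3 -m creep '[[0,0,0,0,0,-0.03,255],[0,0,0,0,0,-0.02,255],[0,0,0,0,0,0,255]]'
```

```text
clock: 20.9
tcp_pos: [0.5413, -0.0107, 0.1036]
eef_rot: [-0.84, -3.026, 0.0]
wrist_force: [0.7, 0.3, 0.3]
opening: 0.0252
finger_force: 20.0
clock: 21.28
tcp_pos: [0.5415, -0.0107, 0.0963]
eef_rot: [-0.84, -3.026, 0.0]
wrist_force: [0.3, 0.8, -0.1]
opening: 0.0255
finger_force: 20.0
```

Foot at about 0.048, with the floor expected at 0.037–0.041. I'll go on in small steps until contact.

```bash
python3 -m creep '[[0,0,0,0,0,-0.015,255],[0,0,0,0,0,-0.015,255],[0,0,0,0,0,0,255]]';  python3 -m creep '[[0,0,0,0,0,-0.012,255],[0,0,0,0,0,0,255]]';python3 -m creep '[[0,0,0,0,0,-0.007,255],[0,0,0,0,0,0,255]]'
```

```text
clock: 21.65
tcp_pos: [0.5416, -0.0107, 0.092]
eef_rot: [-0.84, -3.027, 0.0]
wrist_force: [-0.2, 1.2, -1.8]
opening: 0.0257
finger_force: 20.0
clock: 21.9
tcp_pos: [0.5417, -0.0108, 0.0903]
eef_rot: [-0.84, -3.027, 0.0]
wrist_force: [0.6, 0.2, -1.0]
opening: 0.0257
finger_force: 20.0
clock: 22.15
tcp_pos: [0.5417, -0.0108, 0.0893]
eef_rot: [-0.84, -3.027, 0.0]
wrist_force: [0.5, 0.3, -1.4]
opening: 0.0259
finger_force: 20.0
```

```bash
python3 -m creep '[[0,0,0,0,0,-0.007,255],[0,0,0,0,0,0,255]]';python3 -m creep '[[0,0,0,0,0,-0.007,255],[0,0,0,0,0,0,255]]';python3 -m creep '[[0,0,0,0,0,-0.007,255],[0,0,0,0,0,0,255]]'
```

```text
clock: 22.4
tcp_pos: [0.5417, -0.0108, 0.0882]
eef_rot: [-0.84, -3.027, 0.0]
wrist_force: [1.0, 0.2, 0.1]
opening: 0.0256
finger_force: 20.0
clock: 22.65
tcp_pos: [0.5417, -0.0107, 0.0871]
eef_rot: [-0.84, -3.027, -0.0]
wrist_force: [-0.1, -0.2, -0.1]
opening: 0.0254
finger_force: 20.0
clock: 22.9
tcp_pos: [0.542, -0.0108, 0.0866]
eef_rot: [0.84, 3.027, 0.0]
wrist_force: [-0.1, -0.8, 1.8]
opening: 0.0254
finger_force: 20.0
```

```bash
python3 -m creep '[[0,0,0,0,0,-0.007,255],[0,0,0,0,0,0,255]]'
```

```text
clock: 23.15
tcp_pos: [0.5425, -0.011, 0.0864]
eef_rot: [0.84, 3.026, -0.0]
wrist_force: [-1.0, 0.1, 6.9]
opening: 0.0258
finger_force: 20.0
```

On the floor: 6.9 N at the expected height. Releasing and retreating straight up.

```bash
python3 -m creep '[[0,0,0,0,0,0.003,255],[0,0,0,0,0,0,200],[0,0,0,0,0,0,180],[0,0,0,0,0,0,150],[0,0,0,0,0,0,140],[0,0,0,0,0,0,140],[0,0,0,0,0,0,140]]' && python3 -m creep '[[0,0,0,0,0,0.05,140],[0,0,0,0,0,0.1,140],[0,0,0,0,0,0.2,140],[0,0,0,0,0,0.3,140],[0,0,0,0,0,0.3,140],[0,0,0,-0.3,0,0,140],[0,0,0,-0.3,-0.3,0,140],[0,0,0,-0.2,-0.3,0,140],[0,0,0,0,-0.3,0,140],[0,0,0,0,-0.2,0,140],[0,0,0,0,0,0,140],[0,0,0,0,0,0,140]]'
cat > m5.py <<'E'
import m3
from m3 import *
R2=cv2.Rodrigues(np.array([0,0,q[2]]))[0]
P=o+R@np.array([.0295,0,.004])
# blue cap at any height: centroid in both views -> triangulate
c=[]
for C in(T,S):
    m=hsv(C,(105,120,30),(130,255,255),proj(C,P+[0,0,.069])[0],12)
    n,l,st,ce=cv2.connectedComponentsWithStats(m.astype(np.uint8));print(st[1:,4],ce[1:].round(1),"expected cap",proj(C,P+[0,0,.069])[0].round(1))
    c.append(ce[1+st[1:,4].argmax()])
print("cap centre",tri(T,c[0],S,c[1]).round(4),"expected",(P+[0,0,.069]).round(4))
E
python3 m5.py
```

```text
clock: 24.02
tcp_pos: [0.5417, -0.0108, 0.0855]
eef_rot: [-0.84, -3.027, 0.0]
wrist_force: [0.4, 0.1, 0.3]
opening: 0.0425
finger_force: 0.0
clock: 25.52
tcp_pos: [0.4227, -0.1744, 0.2287]
eef_rot: [0.84, 3.027, 0.001]
wrist_force: [-0.2, 1.0, 0.1]
opening: 0.0427
finger_force: 0.0
blue both [0.5546 0.2976] -0.0
blue top [0.5546 0.2976] -0.0
blue side [0.5546 0.2976] -0.0
green both [0.4342 0.2806] -0.65
green top [0.4342 0.2806] -0.65
green side [0.4396 0.2646] -0.0
holder [ 0.5144  0.0039 -0.4794  0.039   0.0601] -1.308198276217576 slot [0.5135 0.0043 0.1142] pocket [ 0.5407 -0.0098  0.0412] rim [ 0.5425 -0.0107  0.0752]
[83] [[330.7 219.3]] expected cap [329.3 220. ]
[  6 152] [[304.  190.5]
 [314.3 203.1]] expected cap [312.7 202. ]
cap centre [ 0.5427 -0.0132  0.1092] expected [ 0.5407 -0.0098  0.1102]
```

The holder has not moved. The cap is within 4 mm of where it should be and at the right height, so the vial stands on the pocket floor. The gripper is clear.

```bash
python3 -c "
from station import manip
print(manip.hand_in())"
```

```text
the job is handed in; nothing more can be done
None
```

The job is handed in, with no verdict returned: the orange holder hangs released on the blue rim with its pocket inside the tub, and the blue-capped vial stands released on the pocket floor, both checked by camera at about 25 s.

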